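Rock the walnut chute over to the other bowl and let the walnuts down

ROBOT

A 6-joint arm with a two-finger parallel gripper is mounted at the origin on a cart in front of the work surface, level with it; the furniture and walls round the work are solid. World frame = base frame: x ahead of the robot, y to its left, z up, the work surface at z = 0. Lengths are in mm, angles in rad, forces in N, time in s.
With the tool pointing down it reaches from about 275 to 750 mm from the base axis. Payload 10.2 kg.
Tool frame: the origin (TCP) lies between the finger pads; the fingertips stand 17 mm ahead of it and the grasp point (between the pads) lies 2 mm behind it (tips_ahead is the distance from the TCP to the fingertips, in mm); z points along the fingers, y is the line along which they close (so a half turn about z gives the same grasp; the last joint's range is limited). The gripper opens to 85 mm and grips with 20 to 120 N. Pads are 22 mm wide; open, the fingers measure 114 mm over their backs; the gripper's body (76 mm by 85 mm) begins 54 mm behind the grasp point. The pads swing forward as they close: fully open they stand 13 mm farther back than shut.
Start: joints at [0.932, 0.313, 1.498, -0, 1.331, -0.223], TCP at [212.072, 480.267, 248.294] pointing down, gripper open.
Joint ranges: [-2.94, 2.94], [-0.97, 2.17], [0.19, 2.56], [-1.23, 4.37], [0.02, 3.11], [-2.88, 2.88]. Speed limits (rad/s): [2.39, 2.39, 3.01, 3.14, 3.14, 3.14].

INTERFACE

Orientations are given as a unit quaternion [w, x, y, z].
In Python, from rig import sense, capture, finish_job, boxes_of, tips_ahead gives the robot as it stands.
- The arm moves only by the tool drive_tool, never from a script. Its argument "commands" is text: rows parted by semicolons, each of 7 numbers parted by spaces: the shift along the world's x, y, z in units of 0.1 m (1.0 is 0.1 m), then the turn, a rotation vector about the world's x, y, z in units of pi/4 rad (1.0 is pi/4 rad), then the opening in per cent of the stroke, from 0 (shut) to 100 (fully open). A call has 1 to 20 rows; each row shifts and turns the commanded pose from where the row before left it; what a row does not reach is not made up. A row lasts 1/12 s, in which the tool goes at most 41.7 mm and 7.16 degrees, less where a joint would pass 70% of its speed; a pose out of reach is approached as far as the arm can. A call with a number of a shift or a turn outside -1 to 1 is refused whole. A call with a gripper value outside its range is refused whole. The fingers move at their own pace and stop on an object; "force" is the grip in N (left out, the last holds). Time passes only in rows, so rows that do not move let the fingers close. It gives the time, the measured TCP pose, the force, the opening and the grip force at its end, in the units of the state.
- sense(): the state, without advancing time (a new reading comes with each control period).
- capture(name): name is "scene" or "top"; returns a dict with "pixels" (420x560x3 uint8, blue, green, red), "fov_y" (degrees; the focal length in pixels is half the picture's height over the tangent of half this angle, whatever the lens; pixels are square), "cx", "cy" (the principal point, pixels), "k1" (the pictures are not rectified: a ray, as slopes to the right and down, at radius r is drawn at 1 + k1 r^2 times it, then the intrinsics apply), "position" and "attitude" of the camera in the world. Camera axes: x right, y down, z forward; pixel columns grow to the right and rows downward; lengths in mm; the calibration is good to about 2 mm. A picture is of the moment at which its call begins. There is no depth.
- finish_job(): hands the job in; it is judged then, once.
Trained networks look in a picture, given as the dict that the camera call returned (one of the last four; its "shot" number tells which), for a name from the list of things; names that differ only in an ending like _2 or _b are one class to them, and where a whole thing is asked for, a point or a joint stands for the part that bears it (a point fixed in the world has none). Each returns a list of dicts, best first, with "confidence" (0 to 1); they miss things now and then, are a little off and sometimes report something else, mostly with a low value. They report only what shows in the picture. A call takes as long as a camera call.
- boxes_of(picture, name): "position" ([column, row] in pixels, amid what is visible of it).
The state is a dict: "time_s": time; "joints": joint angles; "dq": joint speeds; "tau": joint torques, N m; "eef_pos": TCP position; "ee_rot": TCP orientation; "force": force on the tool from outside, world axes, zero at the start; "wrist_torque": the same for the moment, N m; "grip_width": opening from 0.0 (shut) to 1.0 (fully open); "grip_force": force on a finger pad.
Only numpy, scipy, OpenCV 4.12 (cv2) and the standard library are available. Lean on these libraries where they do the work, as an engineer would, in place of code of your own. Each camera call takes 0.05 s, during which the arm holds its last target. There are 200 camera calls.

TASK

The two-way walnut chute is still set to the bowl of the last feed; the three waiting walnuts are for the other bowl. With a fingertip press down the raised end of its rocker bar, so that the seesaw tray tips right over and feeds that other bowl; then press the gate key beside the feed channel all the way down and keep it down until all three walnuts have rolled into it, and let the key spring back up. Pick nothing up, do not touch the walnuts, and leave the bowls and the things standing round about where they are.

Things in the scene. Friction and masses are not known exactly. Their poses are not given: they have to be found in the camera images.
- chute: Fixed two-way walnut chute: white stand, bare metal channels, 265 mm wide, 270 mm deep. Origin on the table below the seesaw's axle; x along the feed channel towards its upper (far) end, y to its left, z up. The channel (46 mm wide, walls to 160 mm above the table, flared mouth to 180 mm at the far end) slopes 10 degrees down to the front and ends over the middle of the seesaw tray.
- seesaw (a joint): Tilt of the seesaw tray about its axle (along the chute's x, 72 mm above the table). -0.25 rad: left end fully down, feeds the left bowl; +0.25: right end fully down, feeds the right bowl. Top-heavy: it drops by itself to the nearer stop and stays; about 1 N on the raised pad tips it over.
- pad_left (a point): Centre of the top of the rocker bar's left rubber pad (26 x 30 mm). The bar is 150 mm long, above the tray's front wall, 49 mm in front of the chute's origin; level, its pads are 62 mm either side of the axle and 85 mm above it; nothing is above them. A raised pad is 170 mm above the table and 39 mm from the axle sideways, a lowered one 139 mm and 81 mm (it swings outward as it goes down).
- pad_right (a point): The same point of the right pad, the mirror image.
- gate (a joint): Travel of the spring gate, m: 0 shut (key up), 0.019 key fully down, the stop plate then below the channel floor. About 2 N to start, 5 N at the bottom; springs back when let go. Walnuts pass freely beyond about 0.017; all three are through and in the bowl within about 2 s.
- key_top (a point): Centre of the top of the gate key, a round black rubber cap 28 mm across on a steel rod, 46 mm to the left of the feed channel's middle and 50 mm behind the axle; 162 mm above the table when up, moves straight down 19 mm. Its guide reaches 127 mm and the channel wall beside it 135 mm above the table.
- bowl_left: Loose round pet bowl, 129 mm across, 39 mm tall, open at the top, under the left outlet chute. Origin at the centre of its underside.
- bowl_right: The same kind of bowl under the right outlet chute. (Round the work, fixed: farther right an upright clear glass pane, up to 455 mm above the table's level, from about x 0.16, y -0.15 to x 0.59, y -0.47; overhead a wire shelf, underside 734 mm up, from x 0.61 backwards. Keep the arm clear of both.)
- walnut_1: Walnut, 32 mm, 13 g, first in the queue behind the gate. Origin at its centre.
- walnut_2: Walnut, second in the queue.
- walnut_3: Walnut, third in the queue.
- dropper_bottle: Bystander: brown dropper bottle, 33 mm across, 102 mm tall, behind the right outlet; origin under its centre.
- mash_cup: Bystander: small clear cup of mash, 42 mm across, 38 mm tall, behind the left outlet; origin under its centre.
- feeding_brush: Bystander: thin feeding brush, 176 mm long, lying on the table at the left, about 8 mm high; origin under its centre.

How it is judged (in metres and radians):
On the way, in this order (a step that is already met when the one before it is completed fails the run):
1. the seesaw is tipped right over to the other side while all three walnuts still wait behind the gate (distance of pad_left from where it was at the start of the episode above 0.03 m and (value of joint seesaw below -0.2 rad or value of joint seesaw above 0.2 rad) and x of each of walnut_1, walnut_2, walnut_3 in the frame of chute above 0.056 m), for 0.3 s.
2. the gate key is pressed down with the seesaw on the new side (distance of pad_left from where it was at the start of the episode above 0.03 m and (value of joint seesaw below -0.2 rad or value of joint seesaw above 0.2 rad) and value of joint gate above 0.014 m), for 0.1 s.
At the end, for the whole second after the job is handed in: The seesaw rests on the side opposite to the one it started on (beyond 0.2 rad), all three walnuts lie at rest in the bowl it now feeds (within 50 mm of the bowl's axis and below its rim), and the gate key is up again (within 3 mm) (distance of pad_left from where it was at the start of the episode above 0.03 m and ((value of joint seesaw below -0.2 rad and horizontal distance between each of walnut_1, walnut_2, walnut_3 and bowl_left below 0.05 m and z of each of walnut_1, walnut_2, walnut_3 in the frame of bowl_left below 0.032 m) or (value of joint seesaw above 0.2 rad and horizontal distance between each of walnut_1, walnut_2, walnut_3 and bowl_right below 0.05 m and z of each of walnut_1, walnut_2, walnut_3 in the frame of bowl_right below 0.032 m)) and value of joint gate below 0.003 m and linear speed of each of walnut_1, walnut_2, walnut_3 below 0.03 m/s); the robot touches nothing.
It fails at once if a walnut is touched by the robot (contact force between any of the fingers, the arm and walnut_1 above 0.3 N or contact force between any of the fingers, the arm and walnut_2 above 0.3 N or contact force between any of the fingers, the arm and walnut_3 above 0.3 N).
It fails at once if a bowl is shifted by more than 30 mm or lifted (distance of any of bowl_left, bowl_right from where it was at the start of the episode above 0.03 m or height (world z) of any of bowl_left, bowl_right above 0.012 m).
It fails at once if a bystander is moved by more than 20 mm (distance of any of dropper_bottle, mash_cup, feeding_brush from where it was at the start of the episode above 0.02 m).
It also fails if it takes over 45 s, if anything falls off the work surface, if the arm or the gripper's body presses on something with over 40 N, if the wrist force passes 120 N, or if a joint passes its speed limit or range.

## Working session

There is one attempt and no reset: what is moved stays moved. The work goes in short steps, Python scripts to look and compute and a tool call to move; the robot and the scene stay as the last step left them, time stands still between calls to the robot, and variables do not carry over. Pictures are saved under pics/ and viewed, at most 10 in all, crops included, and the job is handed in when it is done.

Besides the shell and the picture viewer there is one more tool, called as name(argument=value, ...) on one line, values as JSON. drive_tool: Moves the arm, as the interface text tells. Shifts and turns lie within -1 to 1; 1 stands for 0.1 m of shift or pi/4 rad of turn. Its arguments: {"type":"object","properties":{"commands":{"type":"string"},"force":{"type":"number"}},"required":["commands"]}

```bash
mkdir -p pics
cat > h.py <<'E'
import numpy as np, cv2
from rig import *
from scipy.spatial.transform import Rotation as R
def cam(p):
    a=np.array(p["attitude"],float)
    M=a if a.shape==(3,3) else R.from_quat(np.r_[a[1:],a[0]]).as_matrix()
    return M,np.array(p["position"],float)
def ray(p,uv):
    f=210/np.tan(np.radians(p["fov_y"])/2)
    d=np.array([(uv[0]-p["cx"])/f,(uv[1]-p["cy"])/f]);u=d.copy()
    for _ in range(20): u=d/(1+p["k1"]*(u@u))
    M,o=cam(p); return o,M@np.r_[u,1]
def atz(p,uv,z):
    o,r=ray(p,uv); return o+r*(z-o[2])/r[2]
def proj(p,X):
    f=210/np.tan(np.radians(p["fov_y"])/2); M,o=cam(p)
    c=M.T@(np.array(X,float)-o); u=c[:2]/c[2]; u=u*(1+p["k1"]*(u@u))
    return u*f+[p["cx"],p["cy"]]
E
python3 - <<'E'
from h import *
for n in("scene","top"):
    p=capture(n); cv2.imwrite(f"pics/{n}0.png",p["pixels"])
    print(n,p["position"],p["attitude"],p["fov_y"],p["k1"])
    for t,z in(("pad_left",155),("pad_right",155),("key_top",162),("seesaw",80),("chute",100),("bowl_left",30),("bowl_right",30),("walnut_1",120),("dropper_bottle",50),("mash_cup",20)):
        for b in boxes_of(p,t)[:3]: print(t,np.round(b["position"]),round(b["confidence"],2),np.round(atz(p,b["position"],z)))
E
```

```text
scene [181.06877155 649.52435357 883.77046872] [ 0.1234798  -0.29782038  0.87944589 -0.35018665] 44.385768439202984 -0.15877887979512487
pad_left [333. 219.] 0.95 [514.  63. 155.]
pad_left [295. 197.] 0.27 [609.  58. 155.]
pad_right [335. 214.] 0.79 [519.  51. 155.]
key_top [295. 199.] 0.49 [602.  69. 162.]
seesaw [334. 213.] 0.78 [557. -13.  80.]
seesaw [295. 200.] 0.3 [648.   5.  80.]
chute [304. 217.] 0.75 [591.  51. 100.]
chute [296. 198.] 0.35 [638.  15. 100.]
bowl_left [290. 299.] 0.84 [520. 192.  30.]
bowl_right [371. 195.] 0.65 [ 543. -156.   30.]
bowl_right [334. 216.] 0.41 [577. -47.  30.]
walnut_1 [304. 193.] 0.55 [621.  10. 120.]
walnut_1 [276. 176.] 0.55 [701.   4. 120.]
walnut_1 [335. 216.] 0.36 [532.  27. 120.]
dropper_bottle [306. 173.] 0.75 [ 698. -108.   50.]
dropper_bottle [370. 190.] 0.56 [ 544. -149.   50.]
mash_cup [227. 252.] 0.7 [705. 174.  20.]
top [570.99687793  82.79795241 964.53757229] [-0.02946126  0.711256   -0.70219247  0.01314077] 51.44215280611185 -0.051434513305446385
pad_left [328. 263.] 0.63 [535.  13. 155.]
pad_right [330. 265.] 0.7 [532.   8. 155.]
pad_right [300. 224.] 0.42 [607.  65. 155.]
key_top [305. 225.] 0.7 [605.  57. 162.]
seesaw [328. 260.] 0.81 [538.   6.  80.]
chute [320. 248.] 0.64 [563.  24. 100.]
chute [254. 190.] 0.57 [676. 157. 100.]
bowl_left [246. 261.] 0.71 [533. 177.  30.]
bowl_right [403. 245.] 0.62 [ 571. -157.   30.]
bowl_right [329. 263.] 0.52 [531.  -1.  30.]
walnut_1 [320. 197.] 0.51 [662.  26. 120.]
walnut_1 [325. 216.] 0.48 [626.  17. 120.]
dropper_bottle [375. 190.] 0.76 [686. -93.  50.]
mash_cup [252. 189.] 0.73 [689. 169.  20.]
```

View pics/scene0.png

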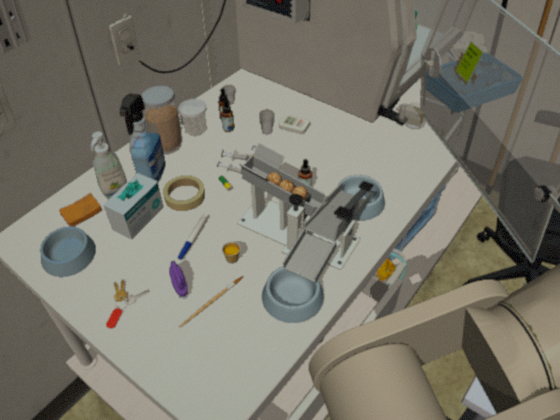

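View pics/top0.png

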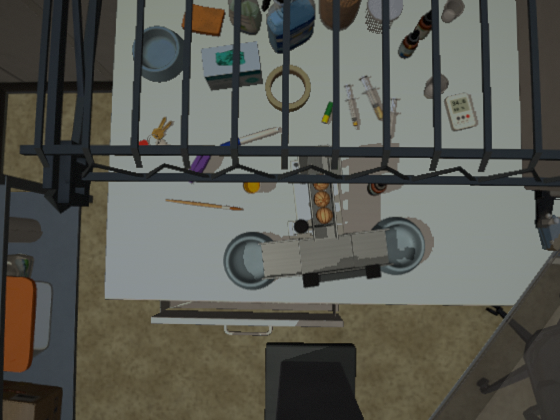

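The top view shows the pads at about (311,279) and (373,271) and the key at (301,226). I'll zoom in to see which pad is raised.

Run:
```python
import cv2,numpy as np
a=cv2.imread("pics/scene0.png")[155:280,260:400]; b=cv2.imread("pics/top0.png")[175:300,260:400]
k=lambda i:cv2.resize(i,None,fx=4.2,fy=4.2,interpolation=cv2.INTER_CUBIC)
cv2.imwrite("pics/s1.png",k(a));cv2.imwrite("pics/t1.png",k(b))
```

```text
(no output)
```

View pics/s1.png

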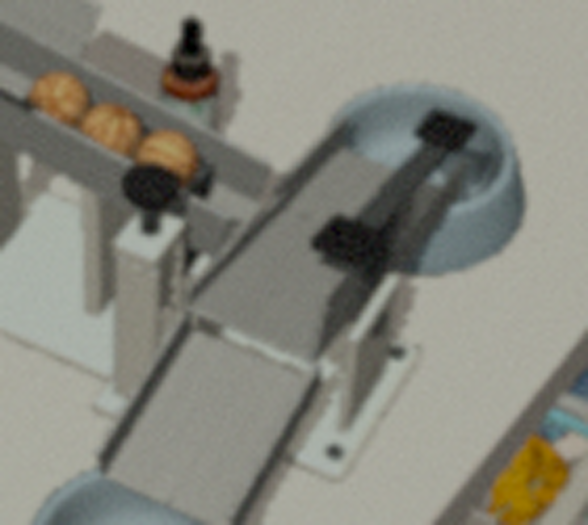

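View pics/t1.png

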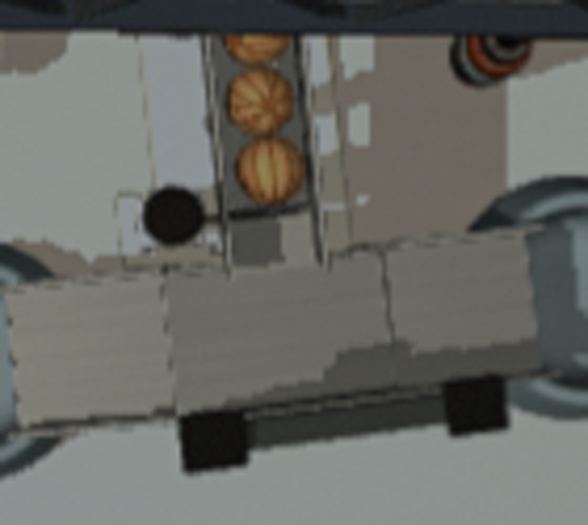

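The left pad looks larger in the top view and sits nearer the channel axis, so it's probably the raised one. A pose fit under both hypotheses should settle it.

Run:
```python
from h import *
from scipy.optimize import least_squares
o=lambda x,y:np.array([260+x/4.2,175+y/4.2]); s=lambda x,y:np.array([260+x/4.2,155+y/4.2])
S=capture("scene");T=capture("top")
obs=[(S,s(349,241),0),(S,s(446,129),1),(S,s(152,184),2),(T,o(214,441),0),(T,o(476,405),1),(T,o(173,215),2)]
for side in("L","R"):
    P=[[-49,39,170],[-49,-81,139],[50,46,162]] if side=="L" else [[-49,81,139],[-49,-39,170],[50,46,162]]
    W=lambda q,p:np.array([q[0]+np.cos(q[2])*p[0]-np.sin(q[2])*p[1],q[1]+np.sin(q[2])*p[0]+np.cos(q[2])*p[1],p[2]])
    f=lambda q:np.concatenate([proj(c,W(q,P[i]))-u for c,u,i in obs])
    r=least_squares(f,[560,20,0],x_scale=[10,10,.1]); print(side,r.x,r.cost,np.round(r.fun,1))
    for n,p in(("padL_up",[-49,39,170]),("padL_dn",[-49,81,139]),("padR_up",[-49,-39,170]),("key",[50,46,162]),("walnut1",[75,0,130])): print(n,np.round(W(r.x,p),1))
st=sense();print(st["eef_pos"],st["ee_rot"],tips_ahead,st["joints"])
```

```text
L [5.58283768e+02 1.34195175e+01 1.25926601e-01] 3.5841020608906846 [-0.1 -1.7  0.4 -0.8 -0.1 -1.2 -0.6  0.4 -0.3  0.4 -1.1  0.5]
padL_up [504.8  46.  170. ]
padL_dn [499.5  87.6 139. ]
padR_up [514.6 -31.4 170. ]
key [602.1  65.3 162. ]
walnut1 [632.7  22.8 130. ]
R [ 5.66195414e+02 -9.89076803e+00  2.90002041e-01] 266.44856144039784 [  0.3  13.6  -5.3 -10.7   5.3  -5.7  -5.5   3.6  -3.6  -4.4   8.1   1.3]
padL_up [508.1  13.5 170. ]
padL_dn [496.1  53.7 139. ]
padR_up [530.4 -61.3 170. ]
key [601.   48.5 162. ]
walnut1 [638.1  11.6 130. ]
[212.08171956 480.26941572 248.29452283] [1.05317251e-05 2.06407424e-01 9.78466134e-01 6.88257552e-07] 17.0 [ 9.31595824e-01  3.12905778e-01  1.49769123e+00 -1.91058352e-05
  1.33098559e+00 -2.23392190e-01]
```

The left-raised hypothesis fits clearly (cost 3.6 against 266). So I'll press the left pad, with the gripper shut and turned 31°.

drive_tool(commands="0.1 -0.15 0.1 0 0 0 0; 0.2 -0.3 0 0 0 0.14 0; 0.2 -0.3 0 0 0 0.14 0; 0.2 -0.3 0 0 0 0.14 0; 0.2 -0.3 0 0 0 0.14 0; 0.2 -0.3 0 0 0 0.13 0; 0.2 -0.3 0 0 0 0 0; 0.2 -0.3 0 0 0 0 0; 0.2 -0.3 0 0 0 0 0; 0.2 -0.3 0 0 0 0 0; 0.2 -0.3 0 0 0 0 0; 0.2 -0.3 0 0 0 0 0; 0.2 -0.3 0 0 0 0 0; 0.2 -0.3 0 0 0 0 0; 0.2 -0.25 -0.2 0 0 0 0; 0 0 0 0 0 0 0; 0 0 0 0 0 0 0", force=30)

```text
time_s: 2.62
eef_pos: [500.9, 51.3, 237.3]
ee_rot: [-0.001, -0.058, 0.998, 0.0]
force: [-1.2, 0.5, 0.3]
grip_width: -0.002
grip_force: 0.0
```

Run:
```python
from h import *
s=sense();print(tips_ahead,{k:np.round(s[k],3) for k in("time_s","eef_pos","ee_rot","force","grip_width","joints")})
p=capture("scene"); a=p["pixels"][120:270,240:440]; cv2.imwrite("pics/s2.png",cv2.resize(a,None,fx=4,fy=4,interpolation=cv2.INTER_CUBIC))
e=s["eef_pos"]; print(proj(p,[e[0],e[1],e[2]-17]))
```

```text
17.0 {'time_s': np.float64(2.617), 'eef_pos': array([500.875,  51.318, 237.284]), 'ee_rot': array([-0.001, -0.058,  0.998,  0.   ]), 'force': array([-1.182,  0.468,  0.312]), 'grip_width': np.float64(-0.002), 'joints': array([-0.131,  0.276,  1.577,  0.   ,  1.291, -1.818])}
[345.36889604 194.47331554]
```

View pics/s2.png

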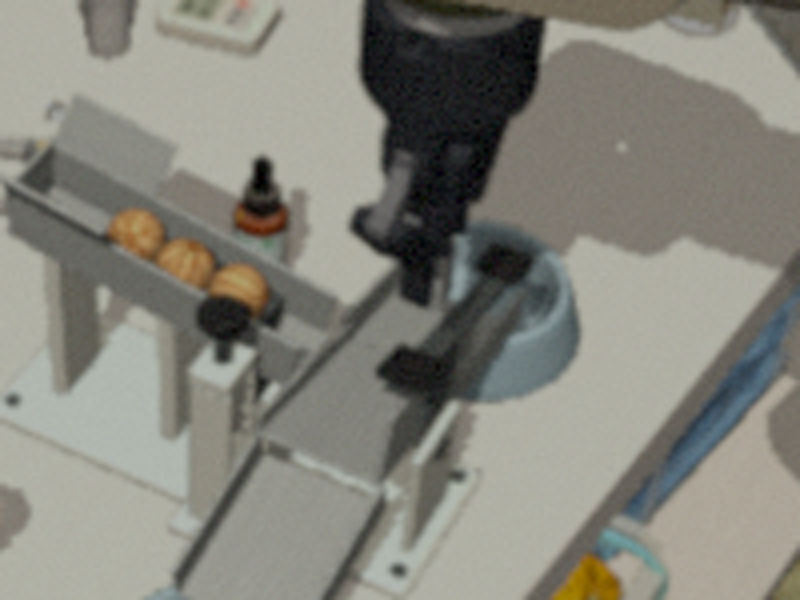

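The projected tip matches the picture: crop (421,298), seen at about (417,300). The left pad is right below it at crop (415,370). I'll go down and press along the pad's arc.

drive_tool(commands="0.02 -0.01 -0.2 0 0 0 0; 0.02 -0.01 -0.2 0 0 0 0; 0 0 -0.07 0 0 0 0; 0 0.03 -0.06 0 0 0 0; -0.01 0.06 -0.06 0 0 0 0; -0.01 0.06 -0.06 0 0 0 0; -0.01 0.06 -0.06 0 0 0 0; -0.01 0.06 -0.06 0 0 0 0; 0 0.05 -0.06 0 0 0 0; 0 0 0 0 0 0 0; 0 0 0 0 0 0 0; 0 0 0.2 0 0 0 0; 0 0 0.3 0 0 0 0; 0.1 0 0.1 0 0 0 0; 0 0 0 0 0 0 0")

```text
time_s: 3.92
eef_pos: [512.6, 82.6, 217.7]
ee_rot: [0.003, -0.06, 0.998, -0.0]
force: [0.3, 0.3, -0.5]
grip_width: 0.002
grip_force: 0.0
```

Run:
```python
from h import *
s=sense();print({k:np.round(s[k],3) for k in("time_s","eef_pos","force")})
p=capture("scene"); a=p["pixels"][120:270,240:440]; cv2.imwrite("pics/s3.png",cv2.resize(a,None,fx=4,fy=4,interpolation=cv2.INTER_CUBIC))
```

```text
{'time_s': np.float64(3.917), 'eef_pos': array([512.608,  82.608, 217.665]), 'force': array([ 0.337,  0.342, -0.49 ])}
```

View pics/s3.png

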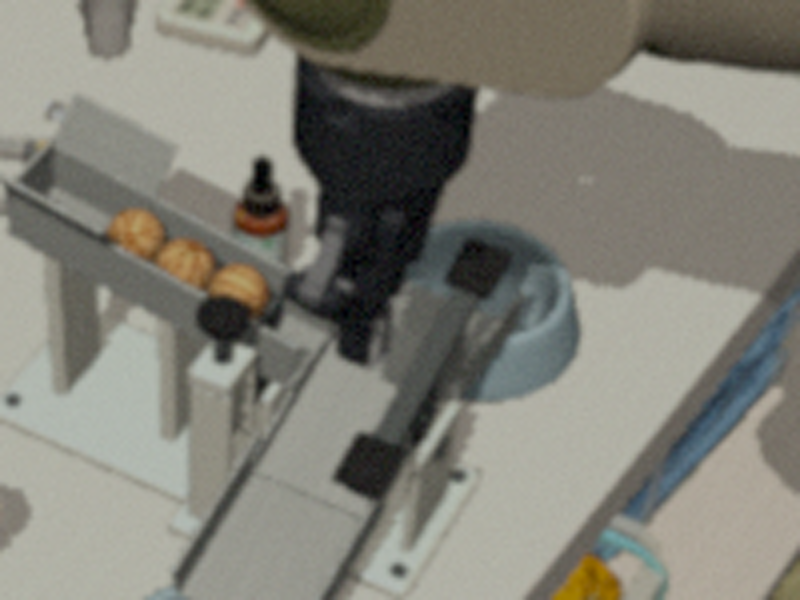

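The seesaw has tipped: the left pad is low at crop (372,462), and all three walnuts still wait behind the gate. Next is the key.

drive_tool(commands="0.2 -0.04 0 0 0 0 0; 0.25 -0.04 0 0 0 0 0; 0.25 -0.04 0 0 0 0 0; 0.19 -0.03 0 0 0 0 0; 0 0 -0.15 0 0 0 0; 0 0 -0.1 0 0 0 0; 0 0 0 0 0 0 0; 0 0 0 0 0 0 0")

```text
time_s: 4.63
eef_pos: [598.8, 67.6, 189.2]
ee_rot: [-0.001, -0.06, 0.998, 0.0]
force: [-0.6, 0.7, -0.1]
grip_width: -0.001
grip_force: 0.0
```

Run:
```python
from h import *
s=sense();print({k:np.round(s[k],3) for k in("time_s","eef_pos","force")})
p=capture("scene"); a=p["pixels"][120:270,240:440]; cv2.imwrite("pics/s4.png",cv2.resize(a,None,fx=4,fy=4,interpolation=cv2.INTER_CUBIC))
```

```text
{'time_s': np.float64(4.633), 'eef_pos': array([598.848,  67.612, 189.166]), 'force': array([-0.561,  0.688, -0.133])}
```

View pics/s4.png

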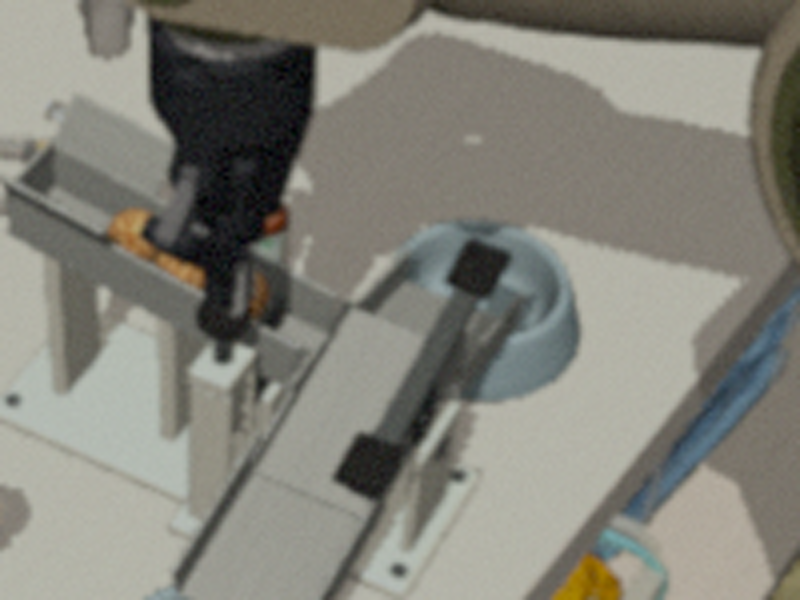

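The tip is centred over the key at crop (223,312). I'll press it fully and hold.

drive_tool(commands="0.02 0 -0.1 0 0 0 0; 0 0 -0.1 0 0 0 0; 0 0 -0.08 0 0 0 0; 0 0 -0.04 0 0 0 0; 0 0 0 0 0 0 0; 0 0 0 0 0 0 0; 0 0 0 0 0 0 0; 0 0 0 0 0 0 0")

```text
time_s: 5.35
eef_pos: [602.0, 67.4, 159.9]
ee_rot: [0.001, -0.059, 0.998, -0.0]
force: [-4.4, 1.0, 15.2]
grip_width: -0.001
grip_force: 7.6
```

Force is at 15 N, so the key is on its stop. I'll hold for about 3 s and then look.

drive_tool(commands="0 0 0 0 0 0 0; 0 0 0 0 0 0 0; 0 0 0 0 0 0 0; 0 0 0 0 0 0 0; 0 0 0 0 0 0 0; 0 0 0 0 0 0 0; 0 0 0 0 0 0 0; 0 0 0 0 0 0 0; 0 0 0 0 0 0 0; 0 0 0 0 0 0 0; 0 0 0 0 0 0 0; 0 0 0 0 0 0 0; 0 0 0 0 0 0 0; 0 0 0 0 0 0 0; 0 0 0 0 0 0 0; 0 0 0 0 0 0 0; 0 0 0 0 0 0 0; 0 0 0 0 0 0 0; 0 0 0 0 0 0 0; 0 0 0 0 0 0 0")

```text
time_s: 7.02
eef_pos: [602.0, 67.4, 159.9]
ee_rot: [0.001, -0.059, 0.998, -0.0]
force: [-4.4, -0.3, 15.6]
grip_width: 0.003
grip_force: 7.6
```

drive_tool(commands="0 0 0 0 0 0 0; 0 0 0 0 0 0 0; 0 0 0 0 0 0 0; 0 0 0 0 0 0 0; 0 0 0 0 0 0 0; 0 0 0 0 0 0 0; 0 0 0 0 0 0 0; 0 0 0 0 0 0 0; 0 0 0 0 0 0 0; 0 0 0 0 0 0 0; 0 0 0 0 0 0 0; 0 0 0 0 0 0 0")

```text
time_s: 8.02
eef_pos: [602.0, 67.4, 159.9]
ee_rot: [0.001, -0.059, 0.998, -0.0]
force: [-5.0, 0.5, 14.9]
grip_width: 0.0
grip_force: 7.6
```

Run:
```python
from h import *
p=capture("scene"); a=p["pixels"][150:350,200:440]; cv2.imwrite("pics/s5.png",cv2.resize(a,None,fx=3,fy=3,interpolation=cv2.INTER_CUBIC))
```

```text
(no output)
```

View pics/s5.png

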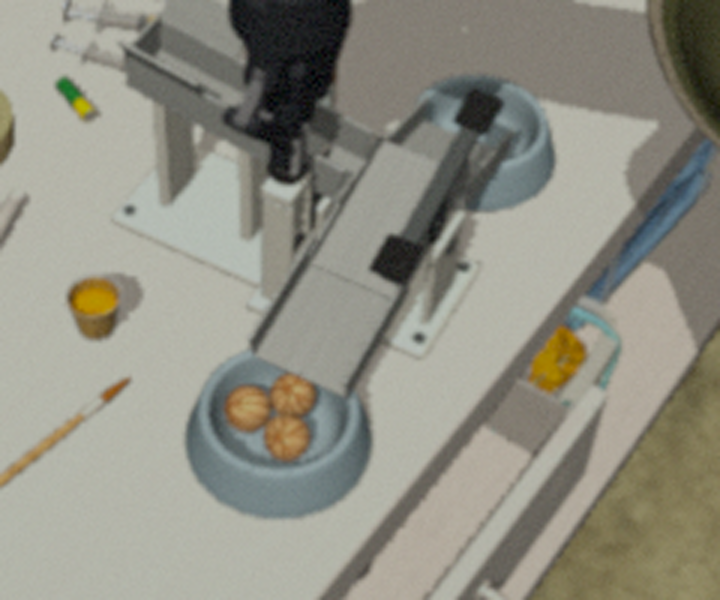

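All three walnuts lie in the left bowl, at crop (248,407), (293,395) and (288,438). Now I'll release the key and rise clear.

drive_tool(commands="0 0 0.1 0 0 0 0; 0 0 0.2 0 0 0 0; 0 0 0.3 0 0 0 0; 0 0 0.3 0 0 0 0; 0 0 0.1 0 0 0 0; 0 0 0 0 0 0 0; 0 0 0 0 0 0 0; 0 0 0 0 0 0 0; 0 0 0 0 0 0 0; 0 0 0 0 0 0 0; 0 0 0 0 0 0 0; 0 0 0 0 0 0 0")

```text
time_s: 9.07
eef_pos: [601.8, 67.3, 257.8]
ee_rot: [-0.0, -0.059, 0.998, 0.0]
force: [-0.7, 1.4, -0.1]
grip_width: 0.004
grip_force: 0.0
```

Run:
```python
from h import *
p=capture("scene"); a=p["pixels"][150:350,200:440]; cv2.imwrite("pics/s6.png",cv2.resize(a,None,fx=3,fy=3,interpolation=cv2.INTER_CUBIC))
```

```text
(no output)
```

View pics/s6.png

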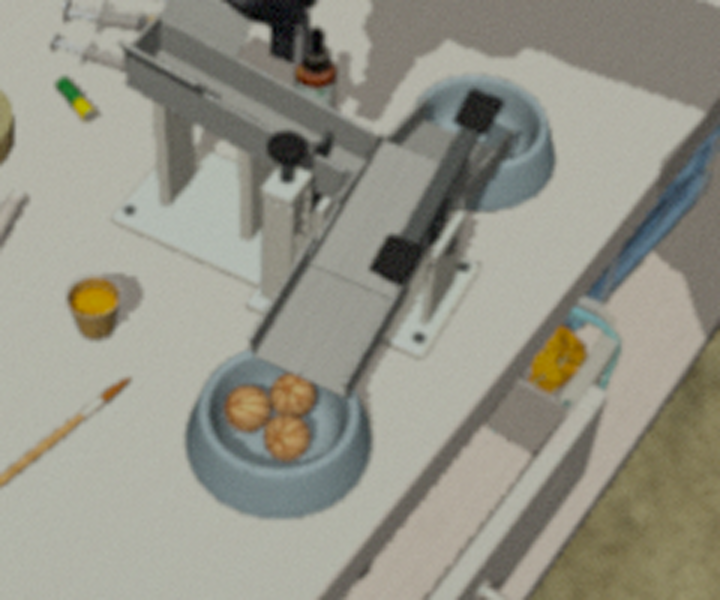

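The key is up again at crop (288,148), the walnuts rest in the left bowl and the arm is clear.

```bash
python3 -c "
from rig import finish_job; print(finish_job())"
```

```text
the job is handed in; nothing more can be done
None
```

The job is handed in: the seesaw is tipped over to the left, all three walnuts lie in the left bowl, the gate key is back up and the arm is clear; the hand-in returned no verdict.

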